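# Clamp the bar with the U-bolt

### The job

Take the steel U-bolt out of its wooden stand, pass its two legs down around the round bar in the clamping fixture and into the two holes of the bracket plate beneath, and press it fully home so that its bend sits on the bar, then let go. The plate slides, so feel along the bar for the holes; be gentle (never force the U-bolt against the fixture with more than about 40 N) and leave the cutter, wrench and hammer alone.

Things in the scene. Friction and masses are not known exactly. Their poses are not given: they have to be found in the camera images.
- ubolt_tab (a point): Centre of the flat upright steel tab welded on the U-bolt's bend: grip it here. Tab 34 mm wide (x), 12 mm thick (y: close the fingers along y), 42 mm tall (z up). Below it a round bend and two straight legs of 8 mm bar, 50 mm apart centre to centre along x, feet tapered. Feet 92 mm below this point; inside of the bend 28 mm below it. Starts upright, here 105 mm above the table.
- ubolt: The whole loose steel U-bolt with its tab, about 0.2 kg (varies by a sixth), starting upright in its stand; origin half-way between the bottoms of its two feet, axes as for ubolt_tab.
- ubolt_feet (a point): Point half-way between the bottoms of the U-bolt's two feet, 92 mm below the tab centre; x along the line of the two legs, z up. Starts 13 mm above the table.
- stand_top (a point): Centre of the top face of the fixed wooden stand block, 100 mm (x) by 60 mm, 35 mm high, with two 10 mm holes 22 mm deep, 50 mm apart along x, in which the U-bolt's legs stand.
- fixture: Dark steel fixture fixed to the table, 120 mm (x) by 180 mm (y), origin at the centre of its underside. Two end cradles, each 30 mm along y, centred at y = +-75 mm, solid to 48 mm height, horns beside the bar to 64 mm, carry the bar, which lies along y. Between them, under the bar, is a bracket plate, seen apart as bracket_span.
- bar_mid (a point): Point on the axis of the fixed round steel bar, midway between the cradles, 59 mm above the table. Bar 34 mm in diameter, 200 mm long along y, top 76 mm above the table. With the U-bolt fully home its bend rests on the bar: feet 12 mm, tab centre 104 mm above the table.
- bracket_span (a point): Fixed point at the middle of the span where the aluminium plate slides (not the plate itself), 42 mm up, level with the plate's top. Plate 12 mm thick, two chamfered 10.2 mm through holes at x = -25 and +25 mm, either side of the bar. It slides stiffly along y (25 N): the holes lie together anywhere within 10 mm of this point in y, unmeasured; find by feel.
- catch_level (a point): Fixed point 24 mm above the table, under the middle of the plate's span: about the height at which sprung bars under the plate begin to grip the foot of each leg from both sides (along x). From here down the U-bolt must be pushed, with about 10 to 24 N, the last 12 mm; its own weight does not seat it.
- cutter: Bystander: upright dark steel milling cutter, 44 mm diameter, 70 mm tall, origin at the centre of its underside.
- wrench: Bystander: steel wrench lying on the table, 160 mm long along its x.
- hammer: Bystander: hammer with wooden handle lying on the table, 260 mm long along its x.

How it is judged:
On the way, in this order (a step that is already met when the one before it is completed fails the run):
1. the U-bolt is lifted clear of its stand (distance of ubolt_feet from where it was at the start of the episode above 0.04 m), for 0.1 s.
2. both legs are around the bar and have entered the holes of the bracket plate (x of ubolt_feet in the frame of fixture between -0.005 and 0.005 m and y of ubolt_feet in the frame of fixture between -0.018 and 0.018 m and z of ubolt_feet in the frame of fixture below 0.037 m and angle between ubolt_feet's own z axis and vertical below 0.1 rad), for 0.05 s.
At the end, for the whole second after the job is handed in: The U-bolt straddles the bar with both legs through the bracket plate's holes, pressed home (feet less than 13.8 mm above the fixture's underside, nominally 12), upright within 0.06 rad and square across the bar within 0.08 rad, at rest and released (x of ubolt_feet in the frame of fixture between -0.005 and 0.005 m and y of ubolt_feet in the frame of fixture between -0.018 and 0.018 m and z of ubolt_feet in the frame of fixture below 0.0138 m and angle between ubolt_feet's own z axis and vertical below 0.06 rad and angle between the x axis of ubolt_feet and the x axis of fixture, either way round below 0.08 rad and linear speed of ubolt below 0.02 m/s); the robot touches nothing.
It fails at once if the U-bolt is forced against the fixture with more than 45 N (contact force between ubolt and fixture above 45 N).
It fails at once if a bystander (cutter, wrench or hammer) is moved by more than 15 mm (distance of any of cutter, wrench, hammer from where it was at the start of the episode above 0.015 m).
It also fails if it takes over 72 s, if anything falls off the work surface, if the arm or the gripper's body presses on something with over 40 N, if the wrist force passes 120 N, or if a joint passes its speed limit or range.

### The arm

A 7-joint arm with a two-finger parallel gripper is mounted at the origin on the work surface. World frame = base frame: x ahead of the robot, y to its left, z up, the work surface at z = 0. Lengths are in m, angles in rad, forces in N, time in s.
With the tool pointing down it reaches from about 0.425 to 0.925 m from the base axis. Payload 6.8 kg.
Tool frame: the origin (TCP) lies on the centre line of the jaws, within the pads' length; the fingertips stand 14 mm ahead of it and the grasp point (between the pads) lies 5 mm behind it (bot.finger_overhang is the distance from the TCP to the fingertips, in m); z points along the fingers, y is the line along which they close (so a half turn about z gives the same grasp; the last joint's range is limited). The gripper opens to 85 mm and grips with 20 to 120 N. Pads are 22 mm wide; open, the fingers measure 114 mm over their backs; the gripper's body (76 mm by 85 mm) begins 54 mm behind the grasp point. The pads swing forward as they close: fully open they stand 13 mm farther back than shut.
Start: joints at [-1.233, 0.477, 0.022, 1.555, -0.011, 1.109, -0.083], TCP at [0.291, 0.609, 0.245] pointing down, gripper open.
Joint ranges: [-2.96, 2.96], [-0.34, 2.1], [-1.41, 1.46], [0.24, 2.44], [-1.37, 4.51], [0.17, 1.92], [-2.96, 2.96]. Speed limits (rad/s): [2.39, 2.39, 3.14, 3.14, 3.14, 3.14, 3.14].

### API

Orientations are given as a unit quaternion [w, x, y, z].
In Python, from station import bot gives the robot as it stands.
- The arm moves only by the shell command python3 -m inch 'ROWS' [OPENING] [FORCE]. ROWS is JSON, a list of rows, each a list of 4 numbers: the shift along the tool's x, y, z in m, then the turn about the tool's z in degrees. A call has 1 to 12 rows; each row shifts and turns the commanded pose from where the row before left it, along the tool's axes as they then stand; what a row does not reach is not made up. A row lasts 1/10 s, in which the tool goes at most 50 mm and 8.59 degrees, less where a joint would pass 70% of its speed; a pose out of reach is approached as far as the arm can. A call is refused whole if a number of a shift passes 0.05 or a number of a turn 8.59, either way. A call with a gripper value outside its range is refused whole. OPENING is the finger opening in m, from 0 to 0.0854, set as the call begins (- or left out, the last holds). The fingers move at their own pace and stop on an object; FORCE is the grip in N (left out, the last holds). Time passes only in rows, so rows that do not move let the fingers close. It gives the time, the measured TCP pose, the force, the opening and the grip force at its end, in the units of the state.
- bot.get_obs(): the state, without advancing time (a new reading comes with each control period).
- bot.read_camera(name): name is "scene" or "top" or "wrist"; returns a dict with "color" (400x640x3 uint8, red, green, blue), "mtx" (3x3 intrinsics, pixels), "world_from_camera" (4x4, takes a point from camera to world coordinates); the wrist camera has in their place "hand_eye" (4x4, takes a point from camera to tool coordinates, whose origin is the TCP and whose axes are the flange's). Camera axes: x right, y up, looking along -z (the intrinsics and any distortion apply to the point x, -y, -z); pixel columns grow to the right and rows downward; lengths in m; the calibration is good to about 2 mm. A picture is of the moment at which its call begins: read the wrist's pose just before it. There is no depth.
- bot.hand_in(): hands the job in; it is judged then, once.
The state is a dict: "t": time; "q": joint angles; "joint_vel": joint speeds; "joint_torque": joint torques, N m; "eef_pos": TCP position; "tool_rot": TCP orientation; "contact_force": force on the tool from outside, world axes, zero at the start; "torque": the same for the moment, N m; "gripper_width": opening from 0.0 (shut) to 1.0 (fully open); "grasp_force": force on a finger pad.
Only numpy, scipy, OpenCV 4.12 (cv2) and the standard library are available. Lean on these libraries where they do the work, as an engineer would, in place of code of your own. Each camera call takes 0.05 s, during which the arm holds its last target. There are 200 camera calls.

## Working session

There is one attempt and no reset: what is moved stays moved. The work goes in short steps, Python scripts to look and compute and a shell command to move; the robot and the scene stay as the last step left them, time stands still between calls to the robot, and variables do not carry over. Pictures are saved under pics/ and viewed, at most 10 in all, crops included, and the job is handed in when it is done.

```bash
mkdir -p pics; ls; python3 - <<'E'
from station import bot
import cv2,numpy as np
o=bot.get_obs();print({k:np.round(v,3).tolist() for k,v in o.items()})
for n in("scene","top","wrist"):
    c=bot.read_camera(n);cv2.imwrite(f"pics/{n}0.png",c["color"][:,:,::-1])
    print(n,np.round(c["mtx"],1).tolist(),[ (k,np.round(c[k],4).tolist()) for k in c if k not in("color","mtx")])
E
```

```text
pics
{'t': 0.0, 'q': [-1.233, 0.478, 0.022, 1.556, -0.012, 1.109, -0.083], 'joint_vel': [-0.001, -0.0, 0.001, 0.0, -0.001, -0.0, -0.0], 'joint_torque': [-0.0, -59.646, 1.608, -28.119, 0.012, 0.009, 0.0], 'eef_pos': [0.291, 0.609, 0.244], 'tool_rot': [-0.0, 0.221, 0.975, -0.001], 'contact_force': [-0.624, -0.574, 0.029], 'torque': [0.066, -0.024, -0.023], 'grasp_force': 0.0, 'gripper_width': 1.003}
scene [[512.3, 0.0, 320.0], [0.0, 512.3, 195.3], [0.0, 0.0, 1.0]] [('world_from_camera', [[-0.8051, -0.4454, 0.3916, 0.992], [0.593, -0.5937, 0.544, 0.5149], [-0.0098, 0.6702, 0.7421, 0.7738], [0.0, 0.0, 0.0, 1.0]])]
top [[441.9, 0.0, 316.4], [0.0, 441.9, 200.0], [0.0, 0.0, 1.0]] [('world_from_camera', [[-0.0061, 0.9893, -0.1456, 0.4789], [-1.0, -0.0053, 0.0058, -0.004], [0.005, 0.1456, 0.9893, 0.922], [0.0, 0.0, 0.0, 1.0]])]
wrist [[298.6, 0.0, 321.7], [0.0, 298.6, 203.7], [0.0, 0.0, 1.0]] [('hand_eye', [[-0.0003, 0.964, 0.266, 0.0677], [1.0, -0.0001, 0.0015, -0.0016], [0.0015, 0.266, -0.964, -0.1288], [0.0, 0.0, 0.0, 1.0]])]
```

View pics/top0.png

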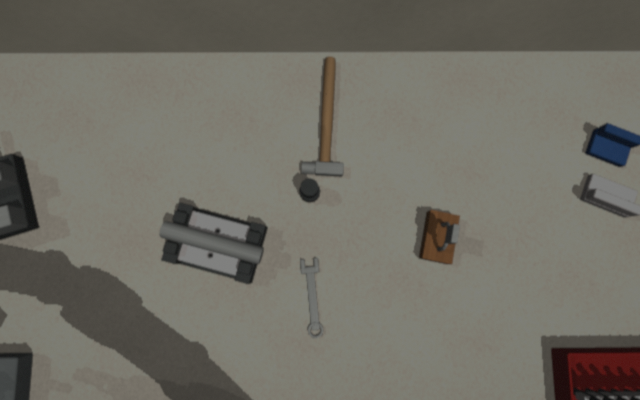

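View pics/scene0.png

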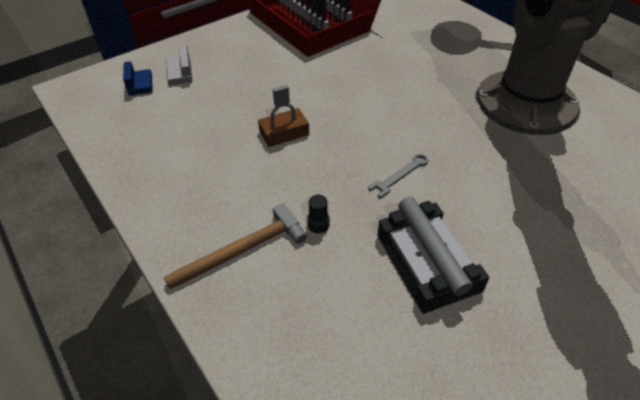

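The top view shows the stand with the U-bolt at about (440,237), and the bar running from (165,230) to (262,255) with plate holes visible at (217,230) and (210,255). The cutter is at (309,190), the wrench at (313,297) and the hammer at (325,120). The scene view agrees, with the tab at (281,96) and the stand at (284,127).

```bash
cat > h.py <<'E'
import numpy as np,cv2
from scipy.spatial.transform import Rotation as R
from station import bot
def cam(n):
    if n=="wrist":
        o=bot.get_obs();T=np.eye(4);q=o["tool_rot"];T[:3,:3]=R.from_quat([q[1],q[2],q[3],q[0]]).as_matrix();T[:3,3]=o["eef_pos"]
    c=bot.read_camera(n);M=T@c["hand_eye"] if n=="wrist" else c["world_from_camera"]
    return c["color"][:,:,::-1].copy(),c["mtx"],M
def ray(K,M,u,v):
    d=M[:3,:3]@np.array([(u-K[0,2])/K[0,0],-(v-K[1,2])/K[1,1],-1.]);return M[:3,3],d
def onz(K,M,u,v,z):
    p,d=ray(K,M,u,v);return p+d*(z-p[2])/d[2]
def tri(r1,r2):
    A=[];b=[]
    for p,d in(r1,r2):
        d=d/np.linalg.norm(d);P=np.eye(3)-np.outer(d,d);A.append(P);b.append(P@p)
    return np.linalg.solve(sum(A),sum(b))
def proj(K,M,p):
    c=M[:3,:3].T@(np.array(p)-M[:3,3]);return K[0,2]+K[0,0]*c[0]/-c[2],K[1,2]-K[1,1]*c[1]/-c[2]
E
python3 - <<'E'
from h import *
T=cam("top");S=cam("scene")
for n,(im,K,M) in(("top",T),("scene",S)):
    h=cv2.cvtColor(im,cv2.COLOR_BGR2HSV);m=cv2.inRange(h,(4,120,40),(16,255,255))
    if n=="top": m[:,:400]=0;m[:,500:]=0
    else: m[:100]=0;m[160:]=0;m[:,:240]=0;m[:,330:]=0
    c=max(cv2.findContours(m,0,2)[0],key=cv2.contourArea);r=cv2.minAreaRect(c);print(n,r,cv2.contourArea(c))
    print([onz(K,M,*p,.035).round(4).tolist() for p in cv2.boxPoints(r)])
im,K,M=T
print("tab",tri(ray(K,M,451,232),ray(S[1],S[2],281,97)).round(4))
for z,p in((.076,(165,230)),(.076,(262,255)),(.042,(217,230)),(.042,(210,255)),(.07,(309,187)),(0,(310,262)),(0,(316,334)),(.02,(322,168))):print(p,onz(K,M,*p,z).round(4))
a=cv2.resize(im[190:295,150:275],None,fx=5,fy=5,interpolation=2);b=cv2.resize(im[195:280,405:475],None,fx=5,fy=5,interpolation=2)
cv2.imwrite("pics/c1.png",np.hstack([np.vstack([a[:425]])[:, :440],b]))
cv2.imwrite("pics/fix.png",a)
E
```

```text
top ((439.91552734375, 236.4853057861328), (30.584402084350586, 48.87507247924805), 9.865806579589844) 1044.0
[[0.4916, -0.2162, 0.035], [0.5881, -0.2371, 0.035], [0.5771, -0.2977, 0.035], [0.4809, -0.2758, 0.035]]
scene ((282.90283203125, 121.86720275878906), (17.795574188232422, 46.337825775146484), 74.35775756835938) 621.5
[[0.5772, -0.2947, 0.035], [0.4714, -0.2709, 0.035], [0.4978, -0.2147, 0.035], [0.5994, -0.239, 0.035]]
tab [ 0.5369 -0.2575  0.1019]
(165, 230) [0.5469 0.281  0.076 ]
(262, 255) [0.4983 0.095  0.076 ]
(217, 230) [0.549  0.1891 0.042 ]
(210, 255) [0.4997 0.2016 0.042 ]
(309, 187) [0.63   0.0054 0.07  ]
(310, 262) [0.4851 0.0047 0.    ]
(316, 334) [ 0.3411 -0.0069  0.    ]
(322, 168) [ 0.679  -0.0213  0.02  ]
```

View pics/c1.png

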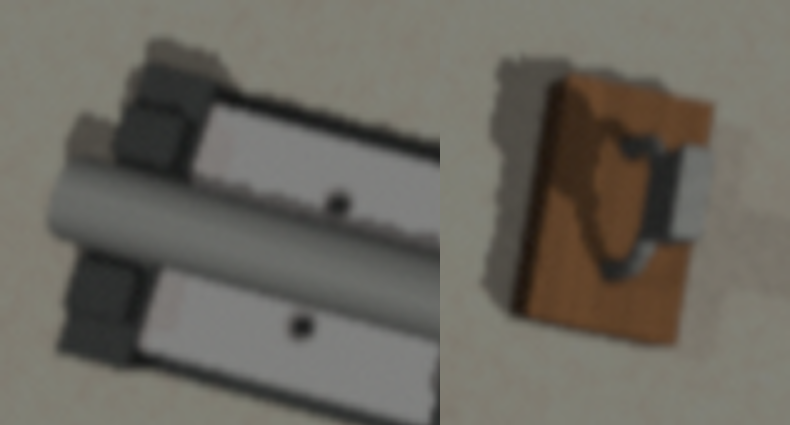

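```bash
python3 -m inch '[[0,0,0,-6.6],[0,0,0,-6.6],[-0.021,-0.04,0,0],[-0.021,-0.04,0,0],[-0.021,-0.04,0,0],[-0.021,-0.04,0,0],[-0.021,-0.04,0,0],[-0.021,-0.04,0,0],[-0.021,-0.04,0,0],[-0.021,-0.04,0,0],[-0.021,-0.04,0,0],[-0.021,-0.04,0,0]]'
python3 -m inch '[[-0.021,-0.04,0,0],[-0.021,-0.04,0,0],[-0.021,-0.04,0,0],[-0.021,-0.04,0,0],[-0.021,-0.04,0,0],[-0.021,-0.04,0,0],[-0.021,-0.04,0,0],[-0.021,-0.04,0,0],[-0.021,-0.04,0,0],[-0.021,-0.04,0,0],[0,0,0,0],[0,0,0,0]]'
python3 - <<'E'
from h import *
o=bot.get_obs();print(o["eef_pos"],o["tool_rot"],o["q"])
im,K,M=cam("wrist");cv2.imwrite("pics/w1.png",im)
print(proj(K,M,(.537,-.2575,.126)))
h=cv2.cvtColor(im,cv2.COLOR_BGR2HSV);m=cv2.inRange(h,(4,120,40),(16,255,255));c=max(cv2.findContours(m,0,2)[0],key=cv2.contourArea);r=cv2.minAreaRect(c);print(r)
print([onz(K,M,*p,.035).round(4).tolist() for p in cv2.boxPoints(r)])
E
```

```text
t: 1.45
eef_pos: [0.4109, 0.1716, 0.2455]
tool_rot: [0.0, 0.107, 0.994, 0.0]
contact_force: [1.1, 0.1, 0.6]
gripper_width: 1.001
grasp_force: 0.0
t: 2.65
eef_pos: [0.5299, -0.2633, 0.2449]
tool_rot: [-0.0, 0.109, 0.994, -0.0]
contact_force: [-1.3, 1.0, -0.1]
gripper_width: 0.998
grasp_force: 0.0
[ 0.52993979 -0.26329962  0.24490651] [-4.00006205e-04  1.08678678e-01  9.94076846e-01 -9.36231971e-05] [-0.02486509  0.36611788  0.49169332  1.78713703 -0.19700588  1.03781992
  1.89303504]
(np.float64(332.196279269476), np.float64(209.87211885522223))
((326.9999694824219, 181.99996948242188), (83.99998474121094, 51.99999237060547), 90.0)
[[0.4774, -0.2773, 0.035], [0.4898, -0.2209, 0.035], [0.5867, -0.2396, 0.035], [0.5733, -0.3004, 0.035]]
```

View pics/w1.png

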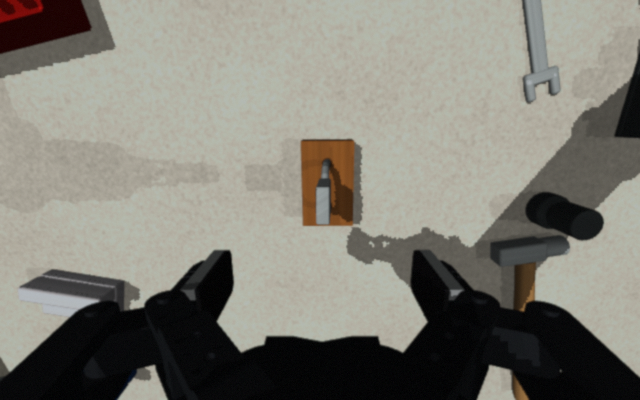

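The wrist view shows the stand (302–353, 140–225) square to the jaws, and the tab's light top face at about cols 317–329, rows 185–223.

```bash
python3 - <<'E'
from h import *
im,K,M=cam("wrist")
h=cv2.cvtColor(im,cv2.COLOR_BGR2HSV);m=cv2.inRange(h,(0,0,120),(180,60,255));m[:150]=0;m[240:]=0;m[:,:308]=0;m[:,345:]=0
c=max(cv2.findContours(m,0,2)[0],key=cv2.contourArea);r=cv2.minAreaRect(c);print(r)
P=[onz(K,M,*p,.126) for p in cv2.boxPoints(r)];print(np.round(P,4).tolist());p=np.mean(P,0);print(p)
o=bot.get_obs();q=o["tool_rot"];Rm=R.from_quat([q[1],q[2],q[3],q[0]]).as_matrix()
print("tool shift",Rm.T@(p-o["eef_pos"]), "yaw tooly",np.degrees(np.arctan2(Rm[1,1],Rm[0,1])))
E
```

```text
((326.0, 232.5), (13.0, 36.0), 90.0)
[[0.5471, -0.2796, 0.126], [0.5539, -0.2487, 0.126], [0.5659, -0.2511, 0.126], [0.559, -0.2823, 0.126]]
[ 0.55645369 -0.26541636  0.126     ]
tool shift [-0.02658164  0.00098689  0.11897244] yaw tooly 77.7379994297687
```

```bash
python3 - <<'E'
from h import *
im,K,M=cam("wrist");print(im[204,308:340].mean(1).astype(int),im[176:232,323].mean(1).astype(int))
o=bot.get_obs();q=o["tool_rot"];Rm=R.from_quat([q[1],q[2],q[3],q[0]]).as_matrix()
for uv in((323,204),(317,185),(329,185),(317,223),(330,223)):
    p=onz(K,M,*uv,.126);print(p.round(4),"tool shift",(Rm.T@(p-o["eef_pos"])).round(4))
E
```

```text
[ 71  72  73  72  83 124 144 149 149 150 150 150 150 150 149 149 146 123
  76  44  36  51  64  65  59  46  40  39  39  41  43  43] [122 114  84  59  51  51  50  49  49  51  64 102 132 146 150 150 150 152
 150 148 146 146 145 143 146 148 150 149 149 150 148 150 151 149 147 146
 143 145 144 144 145 145 145 146 146 144 145 140 116 113 153 173 174 174
 176 177]
[ 0.5306 -0.2616  0.126 ] tool shift [-0.0005 -0.0011  0.1191]
[ 0.5132 -0.263   0.126 ] tool shift [ 0.0162 -0.0062  0.1191]
[ 0.5154 -0.2531  0.126 ] tool shift [0.0162 0.004  0.1191]
[ 0.5463 -0.2703  0.126 ] tool shift [-0.0177 -0.0064  0.1191]
[ 0.5488 -0.2592  0.126 ] tool shift [-0.0177  0.005   0.1191]
```

```bash
python3 - <<'E'
from h import *
for i in range(2):
    im,K,M=cam("wrist");o=bot.get_obs();g=im.mean(2);print(o["eef_pos"],o["tool_rot"].round(4) if hasattr(o["tool_rot"],"round") else o["tool_rot"])
h=cv2.cvtColor(im,cv2.COLOR_BGR2HSV);m=((g>100)&(h[:,:,1]<70)).astype(np.uint8)
m[:180]=0;m[222:]=0;m[:,:300]=0;m[:,350:]=0
ys,xs=np.nonzero(m)
for r in(190,197,204,211,218):
    x=xs[ys==r];print(r,x.min() if len(x) else None,x.max() if len(x) else None,len(x))
E
```

```text
[ 0.53045278 -0.26050019  0.24521725] [-1.000e-04  1.063e-01  9.943e-01  5.000e-04]
[ 0.53048792 -0.26064738  0.2453396 ] [0.000e+00 1.064e-01 9.943e-01 4.000e-04]
190 312 325 14
197 312 325 14
204 312 325 14
211 313 325 13
218 313 325 13
```

```bash
python3 - <<'E'
from h import *
T=cam("top");print("top",onz(T[1],T[2],456.2,233.8,.126))
im,K,M=cam("wrist");print("wrist tab",onz(K,M,319,205,.126))
h=cv2.cvtColor(im,cv2.COLOR_BGR2HSV);m=cv2.inRange(h,(4,120,40),(16,255,255));c=max(cv2.findContours(m,0,2)[0],key=cv2.contourArea);r=cv2.minAreaRect(c);print(r)
print("wrist stand",np.mean([onz(K,M,*p,.035) for p in cv2.boxPoints(r)],0))
o=bot.get_obs();print(o["eef_pos"])
E
```

```text
top [ 0.53303241 -0.26034828  0.126     ]
wrist tab [ 0.53109748 -0.26516427  0.126     ]
((325.0, 182.0), (84.0, 52.0), 90.0)
wrist stand [ 0.53217968 -0.25919759  0.035     ]
[ 0.53048376 -0.26110099  0.24545141]
```

```bash
python3 -m inch '[[-0.001,-0.003,0.03,0],[0,0,0.03,0],[0,0,0.02,0],[0,0,0.01,0],[0,0,0,0],[0,0,0,0],[0,0,0,0]]' 0.05
python3 - <<'E'
from h import *
im,K,M=cam("wrist");o=bot.get_obs();print(o["eef_pos"]);cv2.imwrite("pics/w2.png",im)
E
```

```text
t: 3.7
eef_pos: [0.5315, -0.2658, 0.1566]
tool_rot: [0.001, 0.107, 0.994, -0.0]
contact_force: [-0.6, -0.0, 0.4]
gripper_width: 0.588
grasp_force: 0.0
[ 0.53140235 -0.26571239  0.15655334]
```

View pics/w2.png

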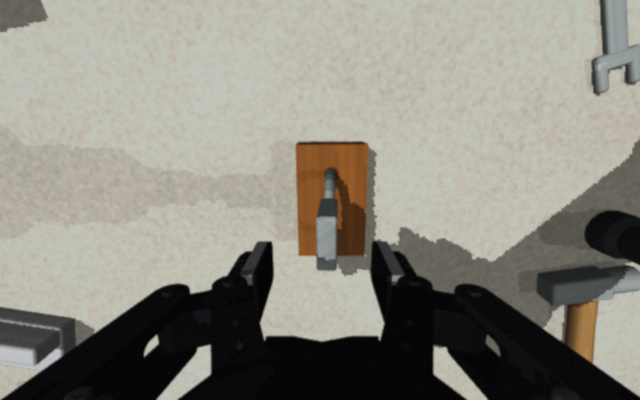

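The tab (cols 317–337, rows ~205–268) lies between the fingers, whose inner edges are at cols 272 and 371, about 2 mm off-centre. I'll correct for that, descend and grip.

```bash
python3 -m inch '[[0,0.002,0.02,0],[0,0,0.015,0],[0,0,0.01,0],[0,0,0.006,0],[0,0,0,0],[0,0,0,0]]' 0.04
python3 -m inch '[[0,0,0,0],[0,0,0,0],[0,0,0,0],[0,0,0,0],[0,0,0,0],[0,0,0,0],[0,0,0,0],[0,0,0,0]]' 0.0 60
```

```text
t: 4.35
eef_pos: [0.5313, -0.2637, 0.1046]
tool_rot: [0.0, 0.108, 0.994, -0.0]
contact_force: [-0.1, 0.2, 0.3]
gripper_width: 0.469
grasp_force: 0.0
t: 5.15
eef_pos: [0.5322, -0.2606, 0.1049]
tool_rot: [0.0, 0.106, 0.994, 0.002]
contact_force: [-0.3, 6.7, 5.5]
gripper_width: 0.136
grasp_force: 59.0
```

```bash
python3 -m inch '[[0,0.003,0,0],[0,0,-0.005,0],[0,0,-0.01,0],[0,0,-0.01,0],[0,0,-0.02,0],[0,0,-0.03,0],[0,0,-0.03,0],[0,0,-0.03,0],[0,0,0,0],[0,0,0,0]]'
python3 - <<'E'
from h import *
im,K,M=cam("wrist");o=bot.get_obs();print(o["eef_pos"],o["tool_rot"],o["contact_force"],o["gripper_width"]);s=cam("scene")[0]
cv2.imwrite("pics/w3.png",np.hstack([im[150:350,200:440],cv2.resize(s[40:170,200:400],None,fx=1.538,fy=1.538)]))
E
```

```text
t: 6.15
eef_pos: [0.5313, -0.2614, 0.2402]
tool_rot: [0.001, 0.108, 0.994, -0.0]
contact_force: [-0.5, 0.2, -3.1]
gripper_width: 0.13
grasp_force: 59.6
[ 0.53084398 -0.26083813  0.23903483] [-4.25404752e-04  1.07933512e-01  9.94158022e-01 -4.93491455e-05] [-0.36373686  0.01763737 -3.61520624] 0.13261323852370846
```

View pics/w3.png

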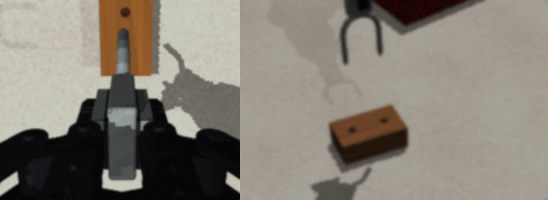

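The U-bolt is lifted with its legs upright in the scene view, and the stand's holes are now exposed. I'll carry it over towards the fixture, then measure the stand holes and plate holes with the same top camera so that calibration errors cancel.

```bash
python3 -m inch '[[0.0096,0.04,0,0],[0.0096,0.04,0,0],[0.0096,0.04,0,0],[0.0096,0.04,0,0],[0.0096,0.04,0,0],[0.0096,0.04,0,0],[0.0096,0.04,0,0],[0.0096,0.04,0,0],[0.0096,0.04,0,0],[0.0096,0.04,0,0],[0,0,0,0],[0,0,0,0]]'
python3 - <<'E'
from h import *
im,K,M=cam("top");im0=cv2.imread("pics/top0.png")
def spot(img,u,v,w=4):
    g=img.mean(2)[v-w:v+w+1,u-w:u+w+1];d=np.clip(np.median(g)-15-g,0,None);yy,xx=np.mgrid[v-w:v+w+1,u-w:u+w+1]
    return np.array([(d*xx).sum()/d.sum(),(d*yy).sum()/d.sum()]),d.sum()
F=[onz(K,M,*spot(im0,*p)[0],.0405) for p in((217,231),(210,255))];print("plate",np.round(F,4).tolist(),[spot(im0,*p) for p in((217,231),(210,255))])
s=im[205:270,405:475];print(im[:,:,:].mean(2)[212:262:2,425:460:2].astype(int))
cv2.imwrite("pics/st.png",np.hstack([cv2.resize(s,None,fx=6,fy=6),cv2.resize(im0[215:280,180:250],None,fx=5.4,fy=6)[:,:378]]))
E
```

```text
t: 7.45
eef_pos: [0.5225, 0.1513, 0.2379]
tool_rot: [-0.001, 0.106, 0.994, -0.001]
contact_force: [0.7, -1.1, -1.9]
gripper_width: 0.133
grasp_force: 59.6
plate [[0.5465, 0.1895, 0.0405], [0.5003, 0.2018, 0.0405]] [(array([216.92746114, 231.31778929]), np.float64(192.99999999999991)), (array([210.07760044, 254.70886076]), np.float64(605.6666666666666))]
[[ 77  41  41  75  79  80  79  76  76  79  82  83  96 130 137 137 137 137]
 [ 76  31  48  77  78  81  80  74  74  76  77  76  76  91 106 116 124 133]
 [ 68  30  53  78  80  83  78  73  73  76  77  76  75  78  75  77  82 101]
 [ 55  30  59  79  78  83  77  74  73  77  75  76  74  78  75  75  79 102]
 [ 49  28  67  78  79  82  76  73  73  75  75  75  75  76  75  74  78 108]
 [ 42  34  71  78  79  82  78  72  60  51  63  73  75  77  76  74  80 116]
 [ 35  41  74  78  79  82  75  72  47  26  47  72  76  77  76  76  83 123]
 [ 29  45  75  77  80  80  74  73  58  39  55  73  77  77  74  76  89 127]
 [ 29  51  78  77  80  81  75  73  74  71  73  74  78  76  75  76  93 127]
 [ 30  59  77  77  81  80  76  73  76  77  75  74  77  76  75  76  99
[... 431 characters left out ...]
 76  76  77  95 126 128]
 [ 67  75  76  80  79  79  71  74  76  74  75  78  77  76  77 102 123 127]
 [ 68  75  77  80  79  78  64  58  68  74  76  76  77  76  79 112 125 126]
 [ 71  75  78  81  79  77  51  31  46  72  76  76  78  74  80 121 128 127]
 [ 74  75  78  78  79  79  54  34  50  70  76  75  76  75  85 121 126 128]
 [ 76  74  77  79  79  78  71  67  70  73  78  77  78  76  89 124 127 127]
 [ 73  74  78  78  79  76  74  76  74  74  78  78  77  77  95 128 127 124]
 [ 74  75  79  77  79  76  74  76  74  74  77  78  77  78 104 128 128 127]
 [ 67  70  76  76  79  78  75  75  74  76  76  79  75  78 114 130 127 127]
 [111 104  89  75  72  68  69  71  71  75  76  78  76  78 120 130 129 129]]
```

View pics/st.png

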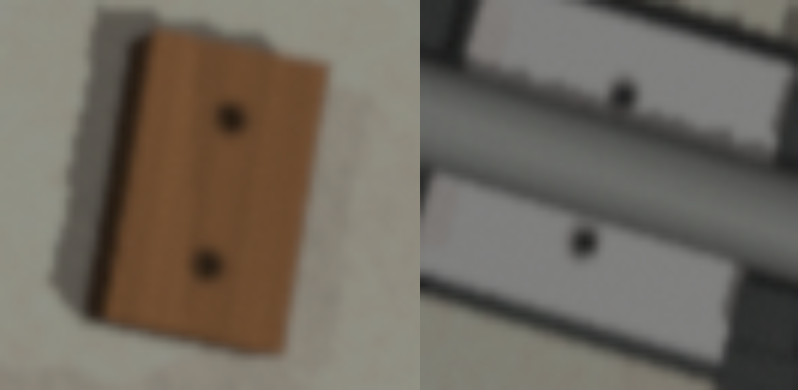

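The left crop shows the stand holes at about (443,224.5) and (439.5,248.8). The right crop shows the plate holes at about (217.4,230.5) and (210,254.8).

```bash
python3 - <<'E'
from h import *
im,K,M=cam("top");im0=cv2.imread("pics/top0.png")
def spot(img,u,v,w=3):
    g=img.mean(2)[v-w:v+w+1,u-w:u+w+1];d=np.clip(np.percentile(g,60)-10-g,0,None);yy,xx=np.mgrid[v-w:v+w+1,u-w:u+w+1]
    return (d*xx).sum()/d.sum(),(d*yy).sum()/d.sum()
S=[onz(K,M,*spot(im,*p),.034) for p in((443,224),(439,249))]
F=[onz(K,M,*p,.041) for p in(spot(im0,217,230),spot(im0,210,255))]
B=[onz(K,M,*p,.076) for p in((165,230),(262,255))]
yw=lambda A:np.degrees(np.arctan2(*(A[0]-A[1])[1::-1]))
for A in(S,F):print(np.round(A,4).tolist(),np.mean(A,0),np.linalg.norm(A[0]-A[1]),yw(A))
# bar axis by edges across the bar in top0
g=im0.mean(2)
P=[]
for u in range(188,245,8):
    col=g[222:262,u]; print(u,col.astype(int).tolist())
o=bot.get_obs();q=o["tool_rot"];Rm=R.from_quat([q[1],q[2],q[3],q[0]]).as_matrix();print(o["eef_pos"],np.degrees(np.arctan2(Rm[1,1],Rm[0,1])))
E
```

```text
[[0.5586, -0.2644, 0.034], [0.5098, -0.2543, 0.034]] [ 0.53420273 -0.25933254  0.034     ] 0.04988016979103931 -11.69493989641492
[[0.5469, 0.1897, 0.041], [0.5, 0.202, 0.041]] [0.52346885 0.19580619 0.041     ] 0.048448454671812434 -14.712240544037291
188 [67, 70, 66, 59, 55, 59, 65, 76, 84, 90, 95, 99, 104, 106, 106, 106, 104, 100, 96, 92, 86, 78, 83, 105, 122, 126, 126, 127, 126, 127, 126, 127, 126, 127, 127, 126, 126, 126, 126, 120]
196 [125, 126, 127, 123, 107, 85, 70, 62, 63, 73, 82, 89, 94, 97, 102, 105, 105, 106, 104, 101, 98, 94, 86, 79, 80, 101, 120, 127, 127, 127, 127, 127, 126, 127, 127, 127, 127, 126, 126, 127]
204 [127, 127, 127, 127, 127, 123, 106, 86, 73, 64, 62, 70, 79, 87, 90, 96, 101, 103, 105, 105, 105, 101, 98, 93, 88, 81, 78, 96, 115, 124, 127, 127, 126, 126, 127, 128, 126, 126, 127, 127]
212 [127, 127, 127, 127, 127, 127, 126, 124, 111, 91, 77, 64, 60, 68, 79, 85, 90, 94, 98, 102, 103, 106, 105, 103, 98, 94, 89, 82, 79, 87, 96, 89, 76, 72, 83, 104, 120, 125, 127, 127]
220 [128, 128, 126, 127, 127, 125, 117, 106, 98, 99, 105, 99, 80, 65, 59, 64, 75, 83, 88, 92, 97, 101, 102, 105, 106, 104, 100, 94, 90, 83, 78, 87, 109, 124, 127, 127, 126, 126, 127, 127]
228 [126, 128, 127, 127, 127, 127, 126, 127, 127, 128, 127, 124, 111, 93, 79, 67, 59, 63, 74, 83, 86, 90, 95, 100, 100, 104, 106, 104, 100, 95, 91, 84, 79, 84, 108, 122, 127, 127, 126, 127]
236 [82, 112, 125, 127, 127, 127, 128, 127, 127, 127, 127, 127, 128, 123, 107, 88, 80, 67, 58, 60, 70, 80, 86, 88, 94, 97, 100, 103, 105, 105, 101, 96, 91, 85, 80, 82, 103, 120, 124, 121]
244 [34, 40, 73, 105, 123, 127, 127, 127, 127, 126, 126, 125, 122, 119, 118, 120, 118, 101, 81, 67, 57, 58, 68, 77, 84, 88, 92, 97, 99, 102, 105, 106, 102, 97, 93, 87, 80, 67, 52, 35]
[0.52309639 0.14903201 0.23842769] 77.55084468942792
```

```bash
python3 - <<'E'
from h import *
im,K,M=cam("top")
us=np.array([196,204,212,220,228,236])
up=222+np.array([7.4,9.7,11.9,14,16.1,18.3]);lo=222+np.array([23.5,25.7,27.8,30,32.1,34.3])
L=[]
for e in(up,lo):
    k=np.polyfit(us,e,1);A=[onz(K,M,u,np.polyval(k,u),.059) for u in(160,270)];L.append(A);print(np.round(A,4).tolist(),np.degrees(np.arctan2(*(A[0]-A[1])[:2])))
a=(L[0][0]+L[1][0])/2;b=(L[0][1]+L[1][1])/2;d=(a-b)/np.linalg.norm(a-b)
n=np.array([d[1],-d[0],0]);print("width",n@(L[0][0]-L[1][0]),"yaw",np.degrees(np.arctan2(n[1],n[0])))
F=np.array([.52347,.19581,.059]);S=np.array([.5342,-.25933,0])
print("holes mid offset from bar axis along fixture x",n@(F-a),"foot on axis",F-n*(n@(F-a)))
E
```

```text
[[0.5684, 0.2974, 0.059], [0.5092, 0.0816, 0.059]] 15.355310330313317
[[0.537, 0.296, 0.059], [0.4786, 0.0814, 0.059]] 15.215521958660675
width 0.029962458628553765 yaw -15.285625406143675
holes mid offset from bar axis along fixture x -0.001612795401651237 foot on axis [0.52502574 0.19538482 0.059     ]
```

```bash
python3 -m inch '[[0,0,0,2.5],[0.006,0.022,0,0],[0.006,0.021,0,0],[0,0,0.02,0],[0,0,0.02,0],[0,0,0.02,0],[0,0,0.01,0],[0,0,0,0],[0,0,0,0],[0,0,0,0]]'
python3 - <<'E'
from h import *
S,K,M=cam("scene")
for i in range(3):o=bot.get_obs();q=o["tool_rot"];Rm=R.from_quat([q[1],q[2],q[3],q[0]]).as_matrix();print(o["eef_pos"],np.degrees(np.arctan2(Rm[1,1],Rm[0,1])),o["contact_force"]);cam("top")
w,_,_=cam("wrist")
cv2.imwrite("pics/s2.png",np.hstack([cv2.resize(S[165:320,360:510],None,fx=2.6,fy=2.6),w[0:403,120:510][:400]] if 0 else [cv2.resize(S[165:320,360:510],(390,400)),w[:,125:515]]))
E
```

```text
t: 8.6
eef_pos: [0.5237, 0.1954, 0.1704]
tool_rot: [0.001, 0.129, 0.992, 0.001]
contact_force: [0.3, -0.4, -2.5]
gripper_width: 0.133
grasp_force: 59.5
[0.52358825 0.1954998  0.17036824] 75.13674157789266 [-0.11719945 -0.62430783 -2.49885101]
[0.52347922 0.19556702 0.17026467] 75.14430335206525 [-0.51226375 -0.19761054 -2.18147083]
[0.52330996 0.19559265 0.17011418] 75.15385821180028 [-0.46509807 -0.437029   -1.33449191]
```

View pics/s2.png

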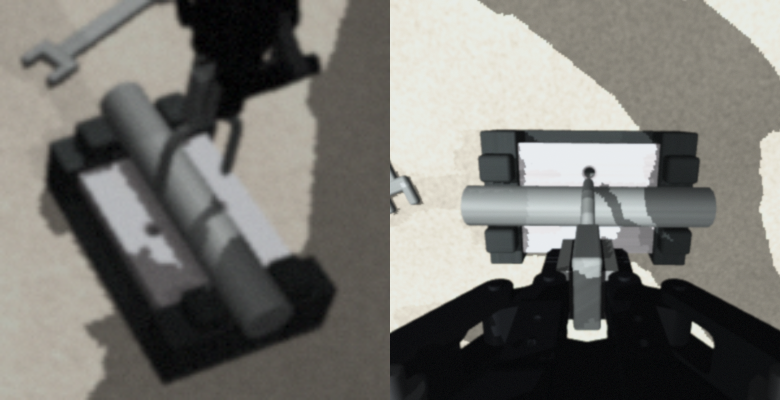

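The wrist view shows the bar square to the tool. The plate's near hole is at crop (589,172), with the foot about (588,180) almost above it. I'll go down beside the bar and look closely.

```bash
python3 -m inch '[[0,0,0.006,0],[0,0,0.006,0],[0,0,0.006,0],[0,0,0.005,0],[0,0,0,0],[0,0,0,0],[0,0,0,0]]'
python3 - <<'E'
from h import *
w,_,_=cam("wrist");o=bot.get_obs();print(o["eef_pos"],o["contact_force"])
S,K,M=cam("scene")
cv2.imwrite("pics/w5.png",np.hstack([cv2.resize(w[130:230,270:380],None,fx=4,fy=4,interpolation=2),cv2.resize(S[185:265,400:470],(350,400),interpolation=2)]))
E
```

```text
t: 9.55
eef_pos: [0.5231, 0.1954, 0.1465]
tool_rot: [0.0, 0.129, 0.992, 0.0]
contact_force: [0.6, 0.5, -1.8]
gripper_width: 0.131
grasp_force: 59.6
[0.52307886 0.19548064 0.14654152] [-0.05352691 -0.38859943 -1.51832281]
```

View pics/w5.png

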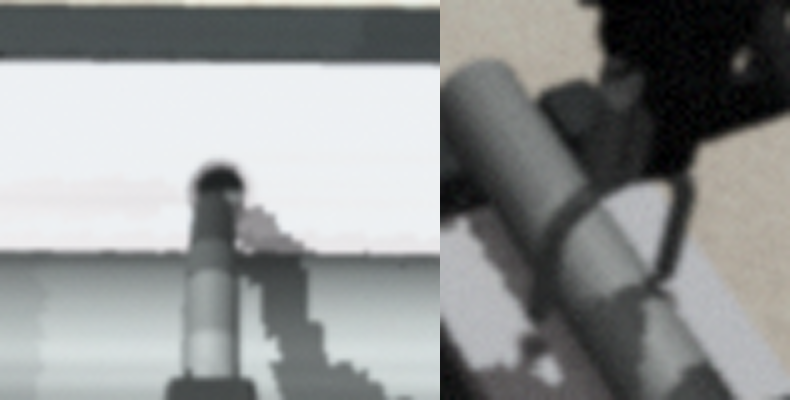

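The left crop shows the hole centred at (217,187) with the foot's tip just entering its image at col 214. They are aligned to about 1 mm, with the foot perhaps 1–2 mm short in tool x. I'll nudge +1 mm in x and lower gently.

```bash
python3 -m inch '[[0.001,0.0005,0.003,0],[0,0,0.003,0],[0,0,0.002,0],[0,0,0.002,0],[0,0,0.002,0],[0,0,0.001,0],[0,0,0,0],[0,0,0,0]]'
```

```text
t: 10.45
eef_pos: [0.5221, 0.1961, 0.1333]
tool_rot: [0.0, 0.129, 0.992, 0.0]
contact_force: [-0.8, 0.2, -2.6]
gripper_width: 0.132
grasp_force: 59.6
```

```bash
python3 -m inch '[[0,0,0.001,0],[0,0,0.001,0],[0,0,0.001,0],[0,0,0,0],[0,0,0,0]]'; python3 -m inch '[[0,0,0.001,0],[0,0,0.001,0],[0,0,0.001,0],[0,0,0,0],[0,0,0,0]]'
```

```text
t: 10.95
eef_pos: [0.522, 0.1961, 0.1303]
tool_rot: [-0.0, 0.129, 0.992, 0.0]
contact_force: [1.0, -0.5, -2.3]
gripper_width: 0.13
grasp_force: 59.6
t: 11.45
eef_pos: [0.5221, 0.1962, 0.1273]
tool_rot: [0.0, 0.129, 0.992, 0.0]
contact_force: [-0.0, -0.4, -2.7]
gripper_width: 0.13
grasp_force: 59.6
```

```bash
python3 -m inch '[[0,0,0.001,0],[0,0,0.001,0],[0,0,0.001,0],[0,0,0.001,0],[0,0,0,0],[0,0,0,0]]'; python3 -m inch '[[0,0,0.001,0],[0,0,0.001,0],[0,0,0.001,0],[0,0,0.001,0],[0,0,0.001,0],[0,0,0,0],[0,0,0,0]]'
```

```text
t: 12.05
eef_pos: [0.5221, 0.1962, 0.1233]
tool_rot: [0.0, 0.129, 0.992, 0.0]
contact_force: [0.5, 1.3, -3.0]
gripper_width: 0.132
grasp_force: 59.5
t: 12.75
eef_pos: [0.522, 0.1962, 0.1182]
tool_rot: [-0.0, 0.129, 0.992, 0.0]
contact_force: [0.6, -0.5, -1.7]
gripper_width: 0.132
grasp_force: 59.4
```

```bash
python3 -m inch '[[0,0,0.001,0],[0,0,0.001,0],[0,0,0.001,0],[0,0,0,0],[0,0,0,0]]' 0 90; python3 -m inch '[[0,0,0.001,0],[0,0,0.001,0],[0,0,0.001,0],[0,0,0,0],[0,0,0,0]]'; python3 -m inch '[[0,0,0.001,0],[0,0,0.001,0],[0,0,0,0],[0,0,0,0]]'
```

```text
t: 13.25
eef_pos: [0.5223, 0.1961, 0.1153]
tool_rot: [0.0, 0.129, 0.992, 0.0]
contact_force: [1.7, -0.2, -2.9]
gripper_width: 0.128
grasp_force: 88.0
t: 13.75
eef_pos: [0.5225, 0.1962, 0.1126]
tool_rot: [0.0, 0.129, 0.992, 0.0]
contact_force: [1.8, -1.2, 2.8]
gripper_width: 0.126
grasp_force: 88.7
t: 14.15
eef_pos: [0.5225, 0.1962, 0.1107]
tool_rot: [0.0, 0.129, 0.992, 0.0]
contact_force: [0.3, -0.8, 5.5]
gripper_width: 0.129
grasp_force: 89.2
```

```bash
python3 -m inch '[[0,0,0.001,0],[0,0,0.001,0],[0,0,0.001,0],[0,0,0,0],[0,0,0,0]]'; python3 -m inch '[[0,0,0.001,0],[0,0,0.001,0],[0,0,0,0],[0,0,0,0]]'
```

```text
t: 14.65
eef_pos: [0.5224, 0.1965, 0.1077]
tool_rot: [0.0, 0.129, 0.992, 0.0]
contact_force: [1.5, -0.6, 5.5]
gripper_width: 0.129
grasp_force: 89.0
t: 15.05
eef_pos: [0.5221, 0.1964, 0.1046]
tool_rot: [0.0, 0.129, 0.992, 0.0]
contact_force: [3.7, 0.9, -8.5]
gripper_width: 0.131
grasp_force: 87.4
```

```bash
python3 -m inch '[[0,0,0,0],[0,0,0,0],[0,0,0.001,0],[0,0,0,0],[0,0,0,0]]'; python3 -m inch '[[0,0,0.001,0],[0,0,0,0],[0,0,0,0]]'
```

```text
t: 15.55
eef_pos: [0.5222, 0.1964, 0.1043]
tool_rot: [0.0, 0.129, 0.992, 0.0]
contact_force: [3.7, 1.5, -3.2]
gripper_width: 0.129
grasp_force: 88.4
t: 15.85
eef_pos: [0.5223, 0.1965, 0.1041]
tool_rot: [0.0, 0.129, 0.992, 0.0]
contact_force: [0.1, 1.5, 7.3]
gripper_width: 0.124
grasp_force: 90.3
```

```bash
python3 -m inch '[[0,0,0.001,0],[0,0,0,0],[0,0,0,0]]'; python3 -m inch '[[0,0,0.0005,0],[0,0,0,0],[0,0,0,0]]'
```

```text
t: 16.15
eef_pos: [0.5224, 0.1965, 0.1038]
tool_rot: [0.0, 0.129, 0.992, 0.001]
contact_force: [-0.9, 1.0, 13.8]
gripper_width: 0.124
grasp_force: 91.3
t: 16.45
eef_pos: [0.5224, 0.1965, 0.1038]
tool_rot: [0.0, 0.129, 0.992, 0.001]
contact_force: [-2.0, 0.6, 16.3]
gripper_width: 0.124
grasp_force: 92.0
```

Motion has stopped rigidly at z≈0.104 with rising force, so the U-bolt is seated. I'll relieve the force, open the fingers and retreat.

```bash
python3 -m inch '[[0,0,-0.001,0],[0,0,-0.0005,0],[0,0,0,0],[0,0,0,0],[0,0,0,0],[0,0,0,0],[0,0,0,0]]' 0.04; python3 -m inch '[[0,0,0,0],[0,0,-0.005,0],[0,0,-0.01,0],[0,0,-0.02,0],[0,0,-0.03,0],[0,0,-0.03,0],[0,0,-0.03,0],[0,0,0,0],[0,0,0,0],[0,0,0,0],[0,0,0,0]]'
python3 - <<'E'
from h import *
w,K,M=cam("wrist");o=bot.get_obs();print(o["eef_pos"],o["contact_force"])
S,_,_=cam("scene")
cv2.imwrite("pics/end.png",np.hstack([cv2.resize(S[165:320,360:510],(390,400)),w[:,125:515]]))
E
```

```text
t: 17.15
eef_pos: [0.522, 0.1961, 0.1032]
tool_rot: [-0.0, 0.129, 0.992, -0.0]
contact_force: [-0.3, 0.4, -0.3]
gripper_width: 0.467
grasp_force: 0.0
t: 18.25
eef_pos: [0.5213, 0.1959, 0.2273]
tool_rot: [-0.001, 0.129, 0.992, -0.001]
contact_force: [-0.1, -0.6, -0.1]
gripper_width: 0.468
grasp_force: 0.0
[0.52143741 0.19589398 0.22735674] [-0.43512919 -0.11675845 -0.40866377]
```

View pics/end.png

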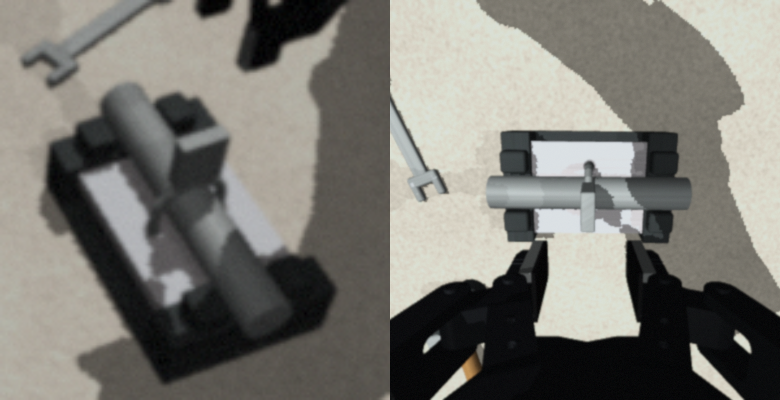

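The final view shows the U-bolt straddling the bar upright and square, with its legs through the plate and the gripper clear. The tool moved down 1.1 mm net from the grip height (0.1049) to the seated height (0.1038), so the feet are at about 12 mm.

```bash
python3 -c "
from station import bot
print(bot.hand_in())"
```

```text
the job is handed in; nothing more can be done
None
```

The U-bolt is seated on the bar with both legs through the bracket plate, feet at about 12 mm by the tool's height reading. It is released and the job was handed in about 18 s into the 72 s limit; `bot.hand_in()` returned no verdict.

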